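# Close the plaster casting mould

### The arm

A 7-joint arm with a two-finger parallel gripper is mounted at the origin on the work surface. World frame = base frame: x ahead of the robot, y to its left, z up, the work surface at z = 0. Lengths are in m, angles in rad, forces in N, time in s.
With the tool pointing down it reaches from about 0.4 to 0.85 m from the base axis. Payload 10.4 kg.
Tool frame: the origin (TCP) lies at the very end of the fingers, on their centre line; the grasp point (between the pads) lies 19 mm behind it; z points along the fingers, y is the line along which they close (so a half turn about z gives the same grasp; the last joint's range is limited). The gripper opens to 85 mm and grips with 20 to 120 N. Pads are 22 mm wide; open, the fingers measure 114 mm over their backs; the gripper's body (76 mm by 85 mm) begins 54 mm behind the grasp point. The pads swing forward as they close: fully open they stand 13 mm farther back than shut.
Start: joints at [-1.162, 0.332, -0.065, 1.46, 0.022, 1.35, -0.088], TCP at [0.262, 0.568, 0.231] pointing down, gripper open.
Joint ranges: [-2.6, 2.6], [-0.5, 2.12], [-1.47, 1.34], [0.16, 2.42], [-1.27, 4.41], [0.06, 2.06], [-2.6, 2.6]. Speed limits (rad/s): [2.22, 2.22, 2.79, 2.79, 3.14, 3.14, 3.14].

### API

Orientations are given as a unit quaternion [x, y, z, w].
In Python, from workcell import manip, vision, order gives the robot as it stands. The module is installed in compiled form; this text tells all that it offers.
- The arm moves only by the tool move_arm, never from a script. Its argument "motion" is a list of rows, each a list of 3 entries, a list of its own where there are three numbers: the shift along the tool's x, y, z scaled (see below), then the turn, a rotation vector about the tool's x, y, z scaled (see below), then the opening, from -1 (shut) to 1 (fully open). In form: [[[dx, dy, dz], [wx, wy, wz], hand], ...]. A call has 1 to 12 rows; each row shifts and turns the commanded pose from where the row before left it, along the tool's axes as they then stand; what a row does not reach is not made up. The controller multiplies each number of a shift by 0.75 m and each number of a turn by pi/4 rad. A row lasts 1/10 s, in which the tool goes at most 50 mm and 8.59 degrees, less where a joint would pass 70% of its speed; a pose out of reach is approached as far as the arm can. A call with a number of a shift or a turn outside -1 to 1 is refused whole. A call with a gripper value outside its range is refused whole. The fingers move at their own pace and stop on an object; "newtons" is the grip in N (left out, the last holds). Time passes only in rows, so rows that do not move let the fingers close. It gives the time, the measured TCP pose, the force, the opening and the grip force at its end, in the units of the state.
- manip.get_obs(): the state, without advancing time (a new reading comes with each control period).
- vision.camera(name): name is "side" or "top" or "wrist"; returns a dict with "pixels" (384x512x3 uint8, red, green, blue), "fx", "fy", "cx", "cy" (pixels), "R" (3x3) and "t" (3): a world point X has camera coordinates R X + t. Camera axes: x right, y down, z forward; pixel columns grow to the right and rows downward; lengths in m; the calibration is good to about 2 mm. A picture is of the moment at which its call begins. There is no depth.
- order.hand_in(): hands the job in; it is judged then, once.
The state is a dict: "clock": time; "joint_pos": joint angles; "joint_velocities": joint speeds; "tau": joint torques, N m; "position": TCP position; "ee_rot": TCP orientation; "ft_force": force on the tool from outside, world axes, zero at the start; "torque": the same for the moment, N m; "grip_width": opening from 0.0 (shut) to 1.0 (fully open); "grasp_force": force on a finger pad.
Only numpy, scipy, OpenCV 4.12 (cv2) and the standard library are available. Lean on these libraries where they do the work, as an engineer would, in place of code of your own. Each camera call takes 0.05 s, during which the arm holds its last target. There are 200 camera calls.

### The job

Close the figurine mould: pick up the plaster top half that has two holes and a blue grip, and lower it in your grip over the two brass pins of the fixed mould base, all the way down until it lies flush, then let go; do not drop it on. Leave the other top half (one hole, yellow grip) and the painted bear where they stand.

Things in the scene. Friction and masses are not known exactly. Their poses are not given: they have to be found in the camera images.
- mould_base: Lower mould half, fixed to the bench: off-white plaster block 180 (x) by 104 (y) by 40 mm high, red-brown band round its foot, two shallow hollows in its top face. Brass pins stand on that face at x = -60 and +60, y = 0 mm: 40 mm tall (tips 80 mm above the bench), 20 mm thick for 8 mm, then tapering to 8 mm at the tip. Origin: centre of its underside, on the bench; z up.
- mould_top: Loose off-white plaster plate 180 (x) by 104 (y) by 25 mm, about 0.5 kg, flat on the bench; 40 mm through holes at x = -60 and +60, y = 0 mm. On its middle a blue grip bar 64 (x) by 20 mm (y), from z = 25 to 70 mm: take it across its width. Origin: centre of the underside; z up. Seated, its origin is 40 mm above the base's origin, the pins up through the holes; either way round fits.
- other_top: A bystander: the top half of another mould, loose, of the same outline (180 by 104 by 25 mm) and grip size, but with a yellow grip and only one 40 mm hole (at x = +60 mm), so it does not fit. Origin: centre of the plate's underside. Leave it alone.
- bear: A bystander: a loose painted ceramic bear, yellow with black bands and a blue cap, 58 mm wide, 94 mm tall. Origin: centre of its underside. Leave it standing where it is.
There are look-alikes about, which are no part of the job. What is shaped like the mould_top but pink or turquoise is not meant.

How it is judged:
By the outcome, as a careful person would: the job done as asked, in the order asked, and still so for the second after the job is handed in, with the robot touching nothing.
It also fails if it takes over 35 s, if anything falls off the work surface, if the arm or the gripper's body presses on something with over 40 N, if the wrist force passes 120 N, or if a joint passes its speed limit or range.

## Working session

There is one attempt and no reset: what is moved stays moved. The work goes in short steps, Python scripts to look and compute and a tool call to move; the robot and the scene stay as the last step left them, time stands still between calls to the robot, and variables do not carry over. Pictures are saved under pics/ and viewed, at most 10 in all, crops included, and the job is handed in when it is done.

Besides the shell and the picture viewer there is one more tool, called after "Emit:" in YAML: its name, and indented under it one key for each argument. move_arm: Moves the arm, as the interface text tells. Its arguments: {"type":"object","properties":{"motion":{"type":"array"},"newtons":{"type":"number"}},"required":["motion"]}

```bash
mkdir -p pics
python3 - <<'E'
from workcell import manip, vision, order
import cv2,pickle,numpy as np
print(manip.get_obs())
d={}
for n in ("top","side","wrist"):
    c=vision.camera(n); d[n]=c
    cv2.imwrite(f"pics/{n}0.png",cv2.resize(c["pixels"][:,:,::-1],None,fx=1.5,fy=1.5,interpolation=cv2.INTER_CUBIC))
    print(n,c["fx"],c["fy"],c["cx"],c["cy"],np.round(c["R"],3).tolist(),np.round(c["t"],3).tolist())
pickle.dump(d,open("v0.pkl","wb"))
E
```

```text
{'clock': 0.0, 'joint_pos': array([-1.16162313,  0.33288305, -0.06469025,  1.46096418,  0.02159045,
        1.34984803, -0.08849471]), 'joint_velocities': array([-6.73994499e-04,  5.91445153e-04,  1.58995114e-05, -6.34304117e-04,
        1.19714718e-03,  8.13166162e-04, -8.88346575e-04]), 'tau': array([-2.07289268e-04, -6.25451303e+01,  4.87621897e-02, -3.91600013e+01,
        1.61137880e-02,  9.92088433e-03,  4.44025488e-06]), 'position': array([0.26140337, 0.56730263, 0.23049798]), 'ee_rot': array([ 2.14205933e-01,  9.76788269e-01, -6.93075308e-04, -1.22426935e-04]), 'ft_force': array([-0.38299429,  0.99840189,  0.12677081]), 'torque': array([ 0.00635116, -0.08908922, -0.04646672]), 'grasp_force': 0.0, 'grip_width': 0.9968184812386647}
top 380.9825063447086 380.9825063447086 255.88929430258827 181.48602772712448 [[-0.015, -1.0, -0.001], [-0.989, 0.015, -0.144], [0.144, -0.001, -0.99]] [-0.18, 0.485, 1.179]
side 490.6801242439055 490.6801242439055 256.4369677790213 188.13283143085786 [[0.996, 0.092, -0.004], [0.05, -0.575, -0.817], [-0.078, 0.813, -0.577]] [-0.475, -0.112, 1.779]
wrist 334.24359122412125 334.24359122412125 256.8335768854929 197.40098918567057 [[0.419, 0.908, -0.0], [0.868, -0.4, 0.295], [0.268, -0.124, -0.955]] [-0.625, -0.038, 0.379]
```

View pics/top0.png

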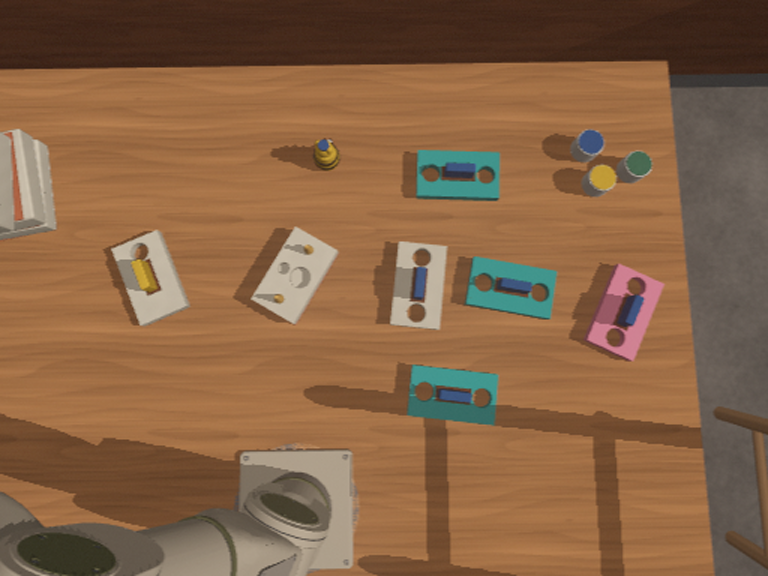

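View pics/side0.png

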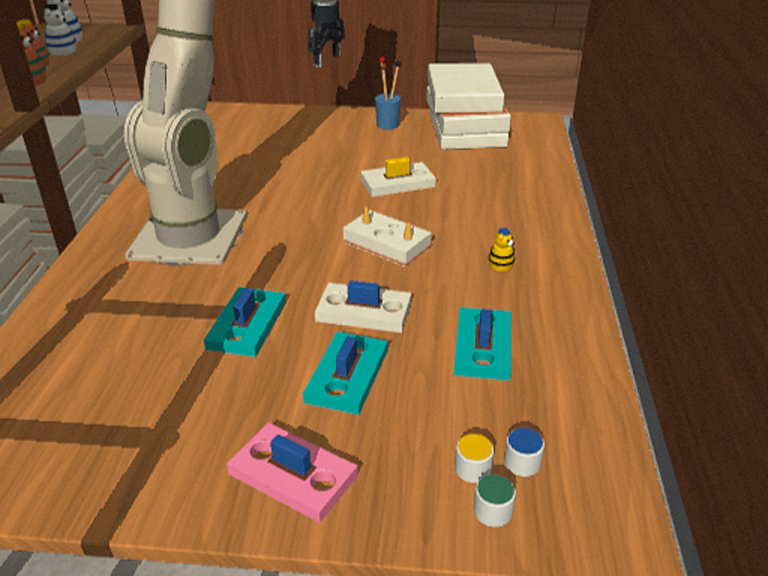

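In the top picture, several plates could be meant:
- Off-white with a blue grip and two holes, at about (419,285).
- Turquoise, at (458,175), (512,287) and (453,394).
- Pink, at (625,312).
- Off-white with a yellow grip and one hole, at (149,277).

Only the one at (419,285) is off-white with a blue grip and two holes. In the side picture it is at (363,305). The base with its pins is at (295,275) in top and (387,237) in side. I'll confirm this in an enlarged crop.

Run:
```python
import cv2,pickle,numpy as np
d=pickle.load(open("v0.pkl","rb"))
def cr(n,u,v): return cv2.resize(d[n]["pixels"][v:v+75,u:u+100,::-1],(400,300),interpolation=cv2.INTER_CUBIC)
cv2.imwrite("pics/c1.png",np.vstack([np.hstack([cr("top",230,152),cr("top",146,146)]),np.hstack([cr("side",192,165),cr("side",208,120)])]))
```

```text
(no output)
```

View pics/c1.png

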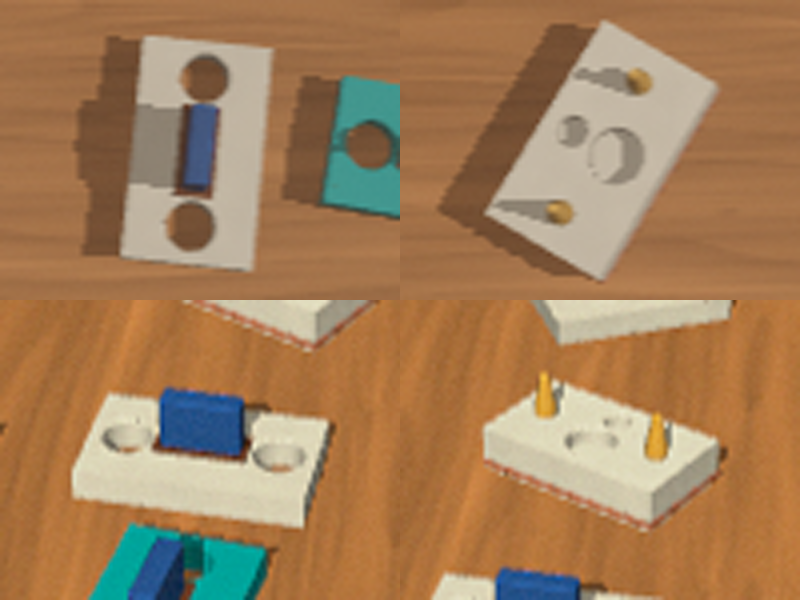

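The crop confirms it: an off-white plate with two holes (panel pixels (205,78) and (191,227)) and a blue grip. The base's brass pins are at (639,81) and (560,212). Next I fit both poses from the two views with the heights left free.

```bash
cat > fit.py <<'E'
import pickle,numpy as np
from scipy.optimize import least_squares
d=pickle.load(open("v0.pkl","rb"))
off={"tt":("top",230,152,0,0),"tb":("top",146,146,400,0),"st":("side",192,165,0,300),"sb":("side",208,120,400,300)}
def raw(p,u,v):
    n,ou,ov,a,b=off[p]; return n,np.array([(u-a+.5)/4-.5+ou,(v-b+.5)/4-.5+ov])
def proj(c,X):
    q=c["R"]@X+c["t"]; return np.array([c["fx"]*q[0]/q[2]+c["cx"],c["fy"]*q[1]/q[2]+c["cy"]])
def fit(obs,x0):
    ob=[(raw(p,u,v),np.array(m)/1000) for p,u,v,m in obs]
    def f(s):
        c,w=np.cos(s[3]),np.sin(s[3]); R=np.array([[c,-w,0],[w,c,0],[0,0,1]])
        return np.concatenate([proj(d[n],R@m+s[:3])-px for (n,px),m in ob])
    r=least_squares(f,x0,loss="soft_l1"); return r.x,np.round(r.fun.reshape(-1,2),1).tolist()
# target: x axis taken up-image in top view (world +x)
T=[("tt",143,37,(90,52,25)),("tt",273,49,(90,-52,25)),("tt",254,270,(-90,-52,25)),("tt",121,257,(-90,52,25)),
("tt",205,78,(60,0,25)),("tt",191,227,(-60,0,25)),
("st",128,437,(-60,0,25)),("st",279,457,(60,0,25)),("st",109,394,(-90,52,25)),("st",330,420,(90,52,25)),
("st",75,472,(-90,-52,25))]
# grip top alone, z measured
G=[("tt",189,104,(32,10,0)),("tt",218,104,(32,-10,0)),("tt",210,190,(-32,-10,0)),("tt",183,188,(-32,10,0)),
("st",164,390,(-32,10,0)),("st",243,395,(32,10,0)),("st",161,397,(-32,-10,0)),("st",243,402,(32,-10,0))]
B=[("tb",603,20,(90,52,40)),("tb",719,88,(90,-52,40)),("tb",599,278,(-90,-52,40)),("tb",485,212,(-90,52,40)),
("tb",639,81,(60,0,55)),("tb",560,212,(-60,0,55)),
("sb",545,372,(-60,0,80)),("sb",657,413,(60,0,80)),
("sb",485,430,(-90,-52,40)) ,("sb",650,487,(90,-52,40)),("sb",719,443,(90,52,40))]
if __name__=="__main__":
    for o,x0 in ((T,[.5,-.25,0,0]),(G,[.5,-.25,.07,0]),(B,[.5,-.02,0,-.5])):
        x,r=fit(o,x0); print(np.round(x,4),r)
    P=[p for p in B if p[3][1]==0 and p[3][2]==80]
E
python3 fit.py
```

```text
[ 4.572e-01 -2.605e-01 -1.000e-04 -1.158e-01] [[0.2, -0.6], [-0.3, -0.4], [-0.4, -0.1], [0.2, -0.1], [-0.1, -0.2], [-0.1, -0.4], [-0.2, 0.0], [-0.2, -0.3], [-0.3, 0.2], [-0.3, 0.3], [-0.9, 0.0]]
[ 0.4565 -0.2592  0.0712 -0.0866] [[0.0, -0.4], [-0.8, 0.1], [-0.0, -0.9], [0.2, -0.8], [-0.5, -1.3], [0.3, -0.4], [-1.2, 0.7], [-0.9, 1.6]]
[ 0.4808  0.0026  0.0016 -0.5428] [[0.6, -0.2], [-0.6, -1.1], [-0.1, 0.3], [0.2, 0.1], [-0.0, -0.4], [-0.4, -0.3], [-0.2, 0.4], [-0.2, 0.4], [-0.7, -0.7], [-0.2, 1.3], [-0.3, -0.8]]
```

Heights fit (plate underside 0, grip top 71 mm, base +1.6 mm; residuals under about 1.5 px). The plate is at (0.457,-0.260) with yaw -0.115, and the base is at (0.481,0.0025) with yaw -0.543. Moving over the plate at travel height.

Emit:
move_arm:
  motion:
    - [[-0.0522,-0.0372,0],[0,0,0],1]
    - [[-0.0522,-0.0372,0],[0,0,0],1]
    - [[-0.0522,-0.0372,0],[0,0,0],1]
    - [[-0.0522,-0.0372,0],[0,0,0],1]
    - [[-0.0522,-0.0372,0],[0,0,0],1]
    - [[-0.0522,-0.0372,0],[0,0,0],1]
    - [[-0.0522,-0.0372,0],[0,0,0],1]
    - [[-0.0522,-0.0372,0],[0,0,0],1]
    - [[-0.0522,-0.0372,0],[0,0,0],1]
    - [[-0.0522,-0.0372,0],[0,0,0],1]
    - [[-0.0196,-0.0579,0],[0,0,0],1]
    - [[-0.0196,-0.0579,0],[0,0,0],1]

```text
clock: 1.35
position: [0.4906, 0.0572, 0.2309]
ee_rot: [0.214, 0.977, -0.0, -0.0]
ft_force: [-0.2, 0.5, -0.2]
grip_width: 1.002
grasp_force: 0.0
```

Emit:
move_arm:
  motion:
    - [[-0.0196,-0.0579,0],[0,0,0],1]
    - [[-0.0196,-0.0579,0],[0,0,0],1]
    - [[-0.0196,-0.0579,0],[0,0,0],1]
    - [[-0.0196,-0.0579,0],[0,0,0],1]
    - [[-0.0196,-0.0579,0],[0,0,0],1]
    - [[-0.0196,-0.0579,0],[0,0,0],1]
    - [[-0.0196,-0.0579,0],[0,0,0],1]
    - [[0,0,0],[0,0,-0.134],1]
    - [[0,0,0],[0,0,-0.134],1]
    - [[0,0,0],[0,0,-0.134],1]
    - [[0,0,0],[0,0,0],1]

```text
clock: 2.45
position: [0.4568, -0.2599, 0.2311]
ee_rot: [0.057, 0.998, 0.0, -0.0]
ft_force: [-0.5, -0.3, 0.1]
grip_width: 0.997
grasp_force: 0.0
```

```bash
cat > go.py <<'E'
import numpy as np
from scipy.spatial.transform import Rotation as Ro
from workcell import manip
def go(xy,yawy,z):
    """tool shift and turn (in move units) to stand at xy, z, tool y at world angle yawy, straight down"""
    o=manip.get_obs(); R=Ro.from_quat(o["ee_rot"])
    y=np.array([np.cos(yawy),np.sin(yawy),0]); zt=np.array([0,0,-1.]); W=Ro.from_matrix(np.c_[np.cross(y,zt),y,zt])
    print("t",o["clock"],"pos",np.round(o["position"],4),"F",np.round(o["ft_force"],1),"w",round(o["grip_width"],3),"gf",o["grasp_force"],"q",np.round(o["joint_pos"],2))
    print("shift",np.round(R.inv().apply(np.r_[xy,z]-o["position"])/.75,4),"turn",np.round((R.inv()*W).as_rotvec()/(np.pi/4),4))
E
python3 - <<'E'
from go import *
from workcell import vision
import cv2
go([.457,-.26],np.pi/2-.115,.033)
c=vision.camera("wrist"); cv2.imwrite("pics/w1.png",c["pixels"][:,:,::-1])
from fit import proj
import numpy as np
for p in ([.457,-.26,.07],[.457+.0596,-.26-.0069,.025],[.457-.0596,-.26+.0069,.025]): print(proj(c,np.array(p)))
E
```

```text
t 2.45 pos [ 0.4568 -0.2599  0.2311] F [-0.5 -0.3  0.1] w 0.997 gf 0.0 q [-0.17  0.11  0.65  1.75 -0.07  1.3   1.95]
shift [-4.000e-04 -2.000e-04  2.641e-01] turn [ 0.0002 -0.0005  0.0006]
[256.2808921 178.2192953]
[256.34067693 220.77763095]
[256.30299602 109.82351009]
```

View pics/w1.png

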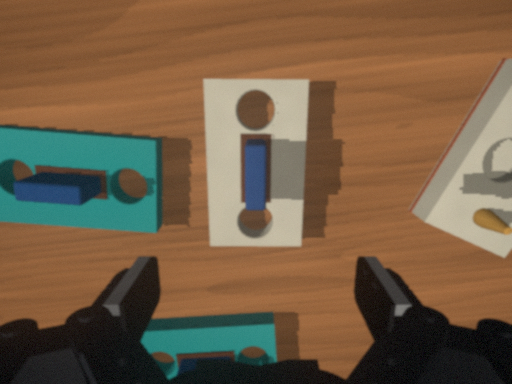

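The wrist view shows the plate square to the tool, with the grip at (257,174) and a hole at (256,110), as predicted. Descend and grip.

Emit:
move_arm:
  motion:
    - [[0,0,0.05],[0,0,0],1]
    - [[0,0,0.05],[0,0,0],1]
    - [[0,0,0.05],[0,0,0],1]
    - [[0,0,0.04],[0,0,0],1]
    - [[0,0,0.03],[0,0,0],1]
    - [[0,0,0.025],[0,0,0],1]
    - [[0,0,0.019],[0,0,0],1]
    - [[0,0,0],[0,0,0],1]
    - [[0,0,0],[0,0,0],-1]
    - [[0,0,0],[0,0,0],-1]
    - [[0,0,0],[0,0,0],-1]
    - [[0,0,0],[0,0,0],-1]
  newtons: 70

```text
clock: 3.7
position: [0.4574, -0.26, 0.0339]
ee_rot: [0.058, 0.998, -0.0, 0.001]
ft_force: [0.7, 0.0, -0.4]
grip_width: 0.332
grasp_force: 0.0
```

Emit:
move_arm:
  motion:
    - [[0,0,0],[0,0,0],-1]
    - [[0,0,0],[0,0,0],-1]
    - [[0,0,0],[0,0,0],-1]
    - [[0,0,0],[0,0,0],-1]

```text
clock: 4.1
position: [0.4575, -0.2605, 0.034]
ee_rot: [0.058, 0.998, -0.0, 0.001]
ft_force: [-1.8, -1.1, 5.0]
grip_width: 0.228
grasp_force: 69.8
```

Emit:
move_arm:
  motion:
    - [[0,0,-0.01],[0,0,0],-1]
    - [[0,0,-0.02],[0,0,0],-1]
    - [[0,0,-0.03],[0,0,0],-1]
    - [[0,0,-0.03],[0,0,0],-1]
    - [[0,0,-0.03],[0,0,0],-1]
    - [[0,0,-0.03],[0,0,0],-1]
    - [[0,0,-0.02],[0,0,0],-1]
    - [[0,0,-0.01],[0,0,0],-1]
    - [[0,0,0],[0,0,0],-1]

```text
clock: 5.0
position: [0.4572, -0.26, 0.1694]
ee_rot: [0.058, 0.998, 0.0, 0.001]
ft_force: [-0.1, 0.5, -6.4]
grip_width: 0.223
grasp_force: 69.0
```

Run:
```python
from go import *
go([.481,.0025],np.pi/2-.543,.169)
```

```text
t 5.0 pos [ 0.4572 -0.26    0.1694] F [-0.1  0.5 -6.4] w 0.223 gf 68.98087978363037 q [-0.16  0.17  0.66  1.84 -0.11  1.17  1.99]
shift [0.0091 0.3513 0.0005] turn [0.0007 0.002  0.5435]
```

Emit:
move_arm:
  motion:
    - [[0.001,0.02,0],[0,0,0],-1]
    - [[0.001,0.035,0],[0,0,0],-1]
    - [[0.001,0.04,0],[0,0,0],-1]
    - [[0.001,0.045,0],[0,0,0],-1]
    - [[0.001,0.045,0],[0,0,0],-1]
    - [[0.001,0.045,0],[0,0,0],-1]
    - [[0.001,0.045,0],[0,0,0],-1]
    - [[0.001,0.035,0],[0,0,0],-1]
    - [[0.001,0.026,0],[0,0,0],-1]
    - [[0,0.0153,0],[0,0,0],-1]
    - [[0,0,0],[0,0,0.05],-1]
    - [[0,0,0],[0,0,0.08],-1]

```text
clock: 6.2
position: [0.4803, 0.0023, 0.1676]
ee_rot: [0.11, 0.994, -0.0, -0.001]
ft_force: [-0.0, -1.0, -4.9]
grip_width: 0.226
grasp_force: 69.2
```

Emit:
move_arm:
  motion:
    - [[0,0,0],[0,0,0.1],-1]
    - [[0,0,0],[0,0,0.1],-1]
    - [[0,0,0],[0,0,0.1],-1]
    - [[0,0,0],[0,0,0.075],-1]
    - [[0,0,0],[0,0,0.0385],-1]
    - [[0,0,0],[0,0,0],-1]
    - [[0,0,0],[0,0,0],-1]

```text
clock: 6.9
position: [0.4805, 0.0021, 0.1679]
ee_rot: [0.268, 0.963, -0.0, -0.0]
ft_force: [0.3, -0.6, -4.5]
grip_width: 0.226
grasp_force: 69.2
```

Run:
```python
from go import *
from workcell import vision
import cv2,pickle
go([.481,.0025],np.pi/2-.543,.074)
a=vision.camera("wrist"); b=vision.camera("side"); pickle.dump((a,b),open("v2.pkl","wb"))
A=cv2.resize(a["pixels"],(400,300))
B=cv2.resize(b["pixels"][90:195,190:330],(400,300),interpolation=cv2.INTER_CUBIC)
cv2.imwrite("pics/w2.png",np.hstack([A,B])[:,:,::-1])
```

```text
t 6.9 pos [0.4805 0.0021 0.1679] F [ 0.3 -0.6 -4.5] w 0.226 gf 69.19782757759094 q [-0.51  0.05  0.43  1.93 -0.02  1.16  0.95]
shift [-0.0004  0.0009  0.1252] turn [-0.0007 -0.0006  0.0005]
```

View pics/w2.png

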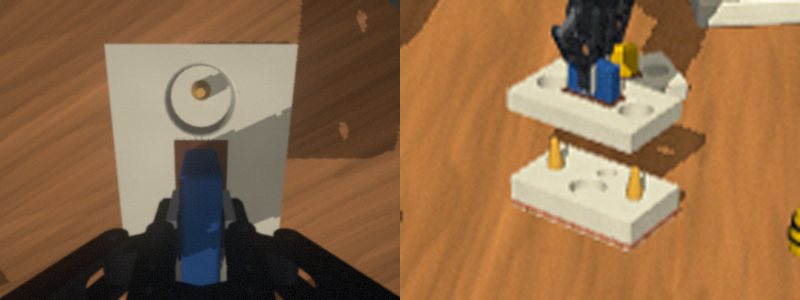

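The wrist panel shows a pin at (201,90) seen through the hole centred at (200,98). The side panel shows the plate held level and parallel above the base. Checking against predictions.

Run:
```python
from fit import *
from go import manip
a,b=pickle.load(open("v2.pkl","rb"))
k=np.array([np.cos(-.543),np.sin(-.543)])*.06
for n,xy,z in (("pin tip",(.481,.0025),.08),("pin foot",(.481,.0025),.04),("hole rim",(.4805,.0021),.1344+.025)):
    for s in (1,-1):
        X=np.r_[np.array(xy)+s*k,z]; w=proj(a,X); v=proj(b,X)
        print(n,s,"wrist panel",np.round(w*400/512,1),"side panel",np.round((v-[190,90])*400/140+[400,0],1))
```

```text
pin tip 1 wrist panel [200.8 215.6] side panel [633.5 167.7]
pin tip -1 wrist panel [200.7  92.2] side panel [553.6 138.4]
pin foot 1 wrist panel [200.7 197.4] side panel [633.  196.3]
pin foot -1 wrist panel [200.7  89.5] side panel [554.2 166.5]
hole rim 1 wrist panel [200.  273.7] side panel [634.  108.6]
hole rim -1 wrist panel [199.8 101.2] side panel [551.9  80.6]
```

The prediction agrees to 1–3 panel px. Lower to about 4 mm above seating.

Emit:
move_arm:
  motion:
    - [[0,0.001,0.01],[0,0,0],-1]
    - [[0,0,0.02],[0,0,0],-1]
    - [[0,0,0.02],[0,0,0],-1]
    - [[0,0,0.02],[0,0,0],-1]
    - [[0,0,0.015],[0,0,0],-1]
    - [[0,0,0.012],[0,0,0],-1]
    - [[0,0,0.01],[0,0,0],-1]
    - [[0,0,0.008],[0,0,0],-1]
    - [[0,0,0.005],[0,0,0],-1]
    - [[0,0,0],[0,0,0],-1]
    - [[0,0,0],[0,0,0],-1]

```text
clock: 8.1
position: [0.4814, 0.0033, 0.0785]
ee_rot: [0.268, 0.963, 0.0, 0.0]
ft_force: [1.0, -0.7, -5.7]
grip_width: 0.226
grasp_force: 69.2
```

Emit:
move_arm:
  motion:
    - [[0,0,0.001],[0,0,0],-1]
    - [[0,0,0.001],[0,0,0],-1]
    - [[0,0,0.001],[0,0,0],-1]
    - [[0,0,0.001],[0,0,0],-1]
    - [[0,0,0.001],[0,0,0],-1]
    - [[0,0,0],[0,0,0],-1]
    - [[0,0,0],[0,0,0],-1]

```text
clock: 8.8
position: [0.4812, 0.0032, 0.0745]
ee_rot: [0.268, 0.963, 0.0, -0.0]
ft_force: [-0.4, 0.5, -5.2]
grip_width: 0.225
grasp_force: 69.2
```

Emit:
move_arm:
  motion:
    - [[0,0,0.0007],[0,0,0],-1]
    - [[0,0,0],[0,0,0],-1]

```text
clock: 9.0
position: [0.4813, 0.0033, 0.0741]
ee_rot: [0.268, 0.963, 0.0, 0.0]
ft_force: [0.5, -0.1, -4.8]
grip_width: 0.226
grasp_force: 69.4
```

Emit:
move_arm:
  motion:
    - [[0,0,0.0007],[0,0,0],-1]
    - [[0,0,0],[0,0,0],-1]

```text
clock: 9.2
position: [0.4813, 0.0033, 0.074]
ee_rot: [0.268, 0.963, 0.0, 0.0]
ft_force: [-5.2, 0.8, 5.9]
grip_width: 0.224
grasp_force: 70.7
```

The force went from -4.8 to +5.9 N at the expected height, so the plate is touching. One more small press to settle it flat.

Emit:
move_arm:
  motion:
    - [[0,0,0.0004],[0,0,0],-1]
    - [[0,0,0],[0,0,0],-1]
    - [[0,0,0],[0,0,0],-1]

```text
clock: 9.5
position: [0.4813, 0.0033, 0.074]
ee_rot: [0.268, 0.963, 0.0, -0.0]
ft_force: [-7.1, 0.3, 9.5]
grip_width: 0.227
grasp_force: 71.5
```

Run:
```python
from workcell import vision
import cv2
b=vision.camera("side")["pixels"]
cv2.imwrite("pics/s3.png",cv2.resize(b[100:190,195:315],(720,540),interpolation=cv2.INTER_CUBIC)[:,:,::-1])
```

```text
(no output)
```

View pics/s3.png

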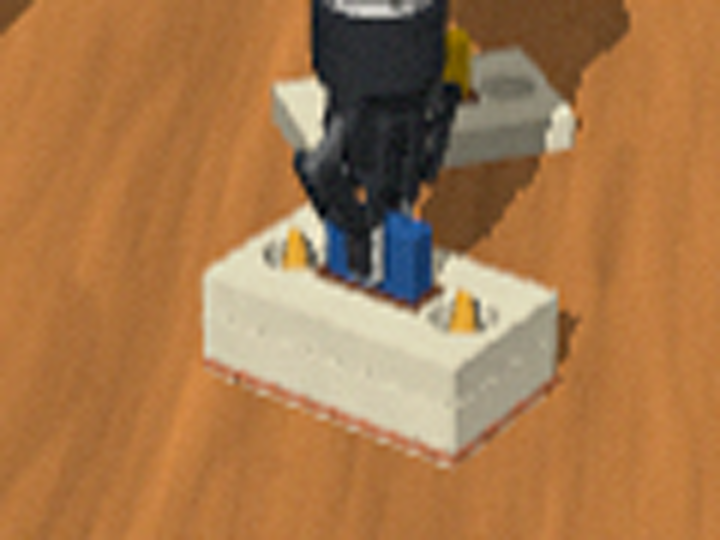

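The plate is flush, with the pins up through both holes at (297,248) and (465,312). Release and rise.

Emit:
move_arm:
  motion:
    - [[0,0,0],[0,0,0],0]
    - [[0,0,0],[0,0,0],0]
    - [[0,0,0],[0,0,0],0.5]
    - [[0,0,0],[0,0,0],0.5]
    - [[0,0,0],[0,0,0],0.5]
    - [[0,0,-0.01],[0,0,0],0.5]
    - [[0,0,-0.03],[0,0,0],0.5]
    - [[0,0,-0.04],[0,0,0],0.5]
    - [[0,0,-0.05],[0,0,0],0.5]
    - [[0,0,-0.05],[0,0,0],0.5]
    - [[0,0,-0.02],[0,0,0],0.5]
    - [[0,0,0],[0,0,0],0.5]

```text
clock: 10.75
position: [0.4825, 0.0033, 0.2261]
ee_rot: [0.268, 0.963, 0.001, 0.002]
ft_force: [-0.0, -0.4, -1.0]
grip_width: 0.749
grasp_force: 0.0
```

Run:
```python
from workcell import vision
import cv2,numpy as np
b=vision.camera("side")["pixels"]; t=vision.camera("top")["pixels"]
cv2.imwrite("pics/s4.png",np.hstack([cv2.resize(b[90:240,190:350],(400,375),interpolation=cv2.INTER_CUBIC),cv2.resize(t[60:240,60:252],(400,375),interpolation=cv2.INTER_CUBIC)])[:,:,::-1])
```

```text
(no output)
```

View pics/s4.png

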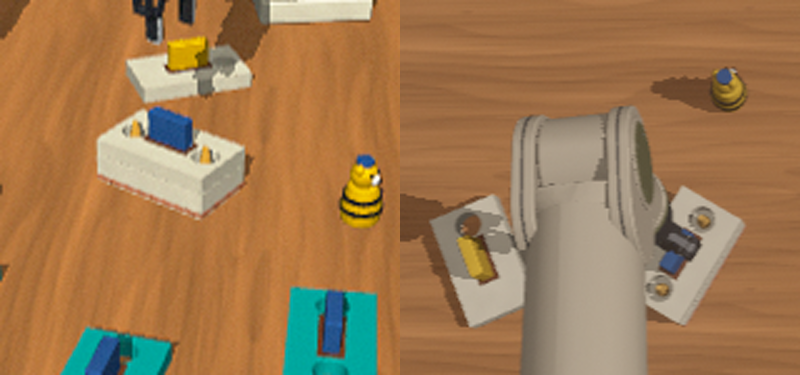

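The mould is closed and flush, with the pins showing at (135,130) and (205,153). The bear and the yellow-grip top are where they were, and the gripper is clear.

```bash
python3 -c "
from workcell import order
print(order.hand_in())"
```

```text
the job is handed in; nothing more can be done
None
```

The two-hole, blue-grip top half lies flush on the mould base with both pins through its holes; it was lowered in the grip and then released, the other top and the bear were left where they stood, and the job was handed in at about 11 s.

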